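# Make up the candlestick and desk-clock kits for the turning class

### The arm

A 6-joint arm with a two-finger parallel gripper is mounted at the origin on the work surface. World frame = base frame: x ahead of the robot, y to its left, z up, the work surface at z = 0. Lengths are in m, angles in rad, forces in N, time in s.
With the tool pointing down it reaches from about 0.25 to 0.775 m from the base axis. Payload 4 kg.
Tool frame: the origin (TCP) lies midway between the tips of the shut fingers; the grasp point (between the pads) lies 19 mm behind it; z points along the fingers, y is the line along which they close (so a half turn about z gives the same grasp; the last joint's range is limited). The gripper opens to 94 mm and grips with 3 to 60 N. Pads are 16 mm wide; open, the fingers measure 119 mm over their backs; the gripper's body (75 mm by 177 mm) begins 78 mm behind the grasp point.
Start: joints at [-1.25, 0.087, 1.371, -0, 1.684, -0.103], TCP at [0.226, -0.501, 0.206] pointing down, gripper open.
Joint ranges: [-3.1, 3.1], [-0.76, 2.03], [0.27, 2.55], [-1.08, 4.22], [0.17, 2.65], [-2.57, 2.57]. Speed limits (rad/s): [2.79, 2.79, 3.14, 3.14, 3.14, 3.14].

### API

Orientations are given as [roll, pitch, yaw] about the fixed x, y, z axes, in that order (R = Rz(yaw) Ry(pitch) Rx(roll)).
In Python, from bench import get_obs, snapshot, close_job gives the robot as it stands. The module is installed in compiled form; this text tells all that it offers.
- The arm moves only by the tool drive_tool, never from a script. Its argument "commands" is a list of rows, each a list of 6 numbers: the shift along the tool's x, y, z in units of 0.04 m (1.0 is 0.04 m), then the turn, a rotation vector about the tool's x, y, z in units of 0.1 rad (1.0 is 0.1 rad). In form: [[dx, dy, dz, wx, wy, wz], ...]. A call has 1 to 20 rows; each row shifts and turns the commanded pose from where the row before left it, along the tool's axes as they then stand; what a row does not reach is not made up. A row lasts 1/8 s, in which the tool goes at most 62.5 mm and 10.7 degrees, less where a joint would pass 70% of its speed; a pose out of reach is approached as far as the arm can. A call with a number of a shift or a turn outside -1 to 1 is refused whole. A call with a gripper value outside its range is refused whole. "gripper" is the closure, from 0 (fully open) to 1 (shut), set as the call begins (left out, the last holds). The fingers move at their own pace and stop on an object; the grip force is fixed at half the most. Time passes only in rows, so rows that do not move let the fingers close. It gives the time, the measured TCP pose, the force, the opening and the grip force at its end, in the units of the state.
- get_obs(): the state, without advancing time (a new reading comes with each control period).
- snapshot(name): name is "scene" or "top" or "wrist"; returns a dict with "image" (420x560x3 uint8, blue, green, red), "range_z" (420x560 float32, m along the optical axis (not along the pixel's ray), 0 where there is no reading), "fx", "fy", "cx", "cy" (pixels), "rvec" (rotation vector, rad) and "tvec" (3), from world to camera coordinates, as OpenCV has them. Camera axes: x right, y down, z forward; pixel columns grow to the right and rows downward; lengths in m; the calibration is good to about 2 mm. The wrist camera is an equidistant fisheye: a pixel r from the principal point sees the ray r / f radians off the axis. A picture is of the moment at which its call begins.
- close_job(): hands the job in; it is judged then, once.
The state is a dict: "time": time; "joint_positions": joint angles; "qvel": joint speeds; "joint_torque": joint torques, N m; "tool_pos": TCP position; "ee_rot": TCP orientation; "wrist_force": force on the tool from outside, world axes, zero at the start; "wrist_torque": the same for the moment, N m; "width": finger opening in m; "finger_force": force on a finger pad.
Only numpy, scipy, OpenCV 4.12 (cv2) and the standard library are available. Lean on these libraries where they do the work, as an engineer would, in place of code of your own. Each camera call takes 0.05 s, during which the arm holds its last target. There are 200 camera calls.

### The job

Make up the two project kits for the woodturning class. The candlestick kit goes in the green tray: the long square maple blank in the long compartment, the round maple base blank in the bigger of the other two compartments and the brass candle cup, mouth up, in the smallest; the clock kit goes in the blue tray: the dark walnut block lying flat in the bigger compartment and the clock insert, face up, in the smaller one. Set every piece flat on the tray's floor and leave the red stopper blank and the aluminium tealight cup where they are.

Things in the scene. Friction and masses are not known exactly. Their poses are not given: they have to be found in the camera images.
- stem_blank: long square pale maple blank, 120 x 38 x 38 mm, lying on the bench, ends sealed cream; about 0.12 kg. Origin at its very centre (19 mm above what it lies on); x along its length. At the start x points away from the robot to within about 15 degrees. Goes lengthwise in the green tray's long compartment
- base_blank: round pale maple blank, a disc 64 mm in diameter and 36 mm thick, lying flat, small black centre mark on top; about 0.09 kg. Origin at the centre of its underside, z up
- candle_cup: brass candle cup standing mouth up, 30 mm tall: lower body 26 mm in diameter up to 20 mm height, widening to a rim 36 mm in diameter from 23 to 30 mm height; open bore, wall 3.5 mm; about 0.06 kg. Origin at the centre of its underside, z up
- clock_block: dark walnut block, 90 x 60 mm and 45 mm thick, lying flat; about 0.16 kg. Origin at the centre of its underside; x along the 90 mm, y along the 60 mm, z up. At the start x points away from the robot to within about 15 degrees
- clock_insert: clock insert lying face up, white dial with black hands in a steel bezel: black body 43 mm in diameter and 14 mm tall, above it the bezel, 50 mm in diameter and 8 mm thick, 22 mm tall in all; about 0.06 kg. Origin at the centre of its underside, z up
- stopper_blank: red-brown round bottle-stopper blank standing on end, 38 mm in diameter, 50 mm tall. In neither kit: stays where it is. Origin at the centre of its underside
- tealight_cup: shallow silvery aluminium tealight cup, 41 mm in diameter, 18 mm tall. In neither kit: stays where it is. Origin at the centre of its underside. The seven pieces of stock stand in random order about the bench, their centres 12 cm or more from one another; the other bench gear is more than 5 cm away from them and from the trays
- green_tray: green candlestick tray fixed to the bench, near the blue one (they may be swapped), outer 174 x 196 mm (x, y), floor 3, rims and dividers 4 mm thick, rims 12 mm high. Origin at the centre of its underside; x away from the robot within 7 degrees, y left. Compartments (inner x by y; centre from origin, mm): long 66 x 188 at (-50, 0); bigger 96 x 112 at (35, 38); smallest 96 x 72 at (35, -58)
- blue_tray: blue clock tray fixed to the bench, near the green one (they may be swapped), outer 144 x 196 mm (x, y), floor 3, rims and divider 4 mm thick, rims 12 mm high. Origin at the centre of its underside; x away from the robot within 7 degrees, y left. Compartments (inner x by y; centre from origin, mm): bigger 136 x 104 at (0, 42) for the block; smaller 136 x 80 at (0, -54) for the clock insert

How it is judged:
By the outcome, as a careful person would: the job done as asked, in the order asked, and still so for the second after the job is handed in, with the robot touching nothing.
It also fails if it takes over 128 s, if anything falls off the work surface, if the arm or the gripper's body presses on something with over 40 N, if the wrist force passes 120 N, or if a joint passes its speed limit or range.

## Working session

There is one attempt and no reset: what is moved stays moved. The work goes in short steps, Python scripts to look and compute and a tool call to move; the robot and the scene stay as the last step left them, time stands still between calls to the robot, and variables do not carry over. Pictures are saved under pics/ and viewed, at most 16 in all, crops included, and the job is handed in when it is done.

Besides the shell and the picture viewer there is one more tool, called after ">>>" by a JSON object that holds its "fn" and its "kwargs". drive_tool: Moves the arm, as the interface text tells. Its arguments: {"type":"object","properties":{"commands":{"type":"array"},"gripper":{"type":"number"}},"required":["commands"]}

```bash
mkdir -p pics
cat > h.py <<'E'
import numpy as np, cv2
from bench import get_obs, snapshot
def pose(s):
    R,_=cv2.Rodrigues(np.array(s["rvec"],float)); return R,np.array(s["tvec"],float).ravel()
def ray(s,u,v,z):
    R,t=pose(s); d=np.stack([(np.asarray(u)-s["cx"])/s["fx"],(np.asarray(v)-s["cy"])/s["fy"],np.ones(np.shape(u))],-1)
    d=d@R; c=-R.T@t; return c+d*((z-c[2])/d[...,2])[...,None]
def cloud(s):
    v,u=np.mgrid[0:420,0:560]; R,t=pose(s); Z=s["range_z"]
    p=np.stack([(u-s["cx"])/s["fx"]*Z,(v-s["cy"])/s["fy"]*Z,Z],-1)
    return (p-t)@R
E
python3 - <<'E'
from h import *
o=get_obs(); print({k:np.round(v,3) for k,v in o.items()})
for n in("top","scene"):
    s=snapshot(n); cv2.imwrite(f"pics/{n}0.png",s["image"]); R,t=pose(s); print(n,-R.T@t,s["fx"],R.round(2).tolist())
    np.save(n+"0.npy",s,allow_pickle=True)
E
```

```text
{'time': np.float64(0.0), 'joint_positions': array([-1.25 ,  0.088,  1.372,  0.   ,  1.684, -0.103]), 'qvel': array([-0.001,  0.   , -0.001,  0.   , -0.   ,  0.   ]), 'joint_torque': array([ 2.0000e-03, -3.4017e+01, -3.0243e+01,  7.2000e-02,  3.3000e-02,
       -0.0000e+00]), 'tool_pos': array([ 0.226, -0.501,  0.204]), 'ee_rot': array([-3.139, -0.   ,  0.424]), 'wrist_force': array([-0.034, -0.368,  0.035]), 'wrist_torque': array([ 0.066,  0.04 , -0.027]), 'finger_force': np.float64(0.0), 'width': np.float64(0.094)}
top [2.83792831e-01 8.30526900e-04 1.14400735e+00] 518.3316146434884 [[0.06, -1.0, -0.0], [-0.97, -0.06, -0.23], [0.23, 0.02, -0.97]]
scene [ 0.97749439 -0.44458573  0.97033868] 538.3249220783873 [[0.67, 0.75, 0.01], [0.62, -0.54, -0.57], [-0.42, 0.38, -0.82]]
```

View pics/top0.png

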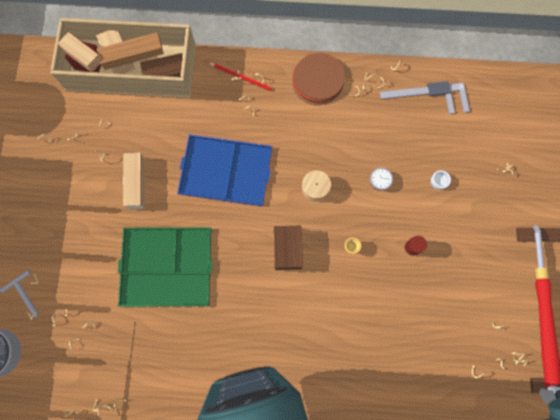

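View pics/scene0.png

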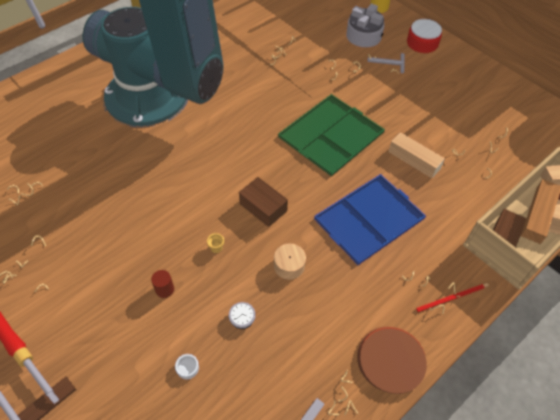

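The top view shows green tray (165,267), blue tray (226,170), stem (133,181), base (317,185), insert (381,179), tealight (441,180), block (288,248), brass cup (353,245) and red stopper (416,245).

```bash
cat > m.py <<'E'
from h import *
T=np.load("top0.npy",allow_pickle=True).item(); S=np.load("scene0.npy",allow_pickle=True).item()
C={"top":cloud(T),"scene":cloud(S)}; I={"top":T["image"],"scene":S["image"]}
px=dict(stem=(133,181,.038),base=(317,185,.036),cup=(353,245,.03),block=(288,248,.045),insert=(381,179,.022),stopper=(416,245,.05),tealight=(441,180,.018))
for n,(u,v,h) in px.items():
    c0=ray(T,float(u),float(v),h)
    for k in C:
        c=C[k]; m=(np.hypot(c[...,0]-c0[0],c[...,1]-c0[1])<.085)&(abs(c[...,2]-h)<.005)
        # keep connected blob nearest centre
        N,l,st,ce=cv2.connectedComponentsWithStats(m.astype(np.uint8))
        if N<2: print(n,k,"none");continue
        j=1+np.argmax(st[1:,4]); p=c[l==j]
        r=cv2.minAreaRect((p[:,:2]*1000).astype(np.float32))
        print(n,k,len(p),"z%.1f"%(1000*np.median(p[:,2])),np.round(r[0],1),np.round(r[1],1),round(r[2],1))
for n,ch in(("green",1),("blue",0)):
    for k in C:
        im=I[k].astype(int); o=[x for x in(0,1,2) if x!=ch]
        m=(im[...,ch]>1.4*np.maximum(im[...,o[0]],im[...,o[1]]))&(im[...,ch]>50)&(C[k][...,0]>.2)
        N,l,st,ce=cv2.connectedComponentsWithStats(m.astype(np.uint8)); j=1+np.argmax(st[1:,4])
        p=C[k][l==j]; r=cv2.minAreaRect((p[:,:2]*1000).astype(np.float32)); print(n,k,len(p),"z",np.percentile(p[:,2]*1000,[2,50,98]).round(1),np.round(r[0],1),np.round(r[1],1),round(r[2],1))
E
python3 m.py
python3 - <<'E'
from h import *
im=cv2.imread("pics/top0.png")[120:320,100:480]; cv2.imwrite("pics/crop.png",cv2.resize(im,None,fx=2.1,fy=2.1,interpolation=2))
E
```

```text
stem top 918 z38.0 [590.4 354.1] [121.8  39.4] 7.2
stem scene 732 z37.8 [592.5 350.1] [120.8  42.1] 8.2
base top 625 z36.0 [603.6 -56.7] [62.4 62.5] 57.5
base scene 718 z35.9 [606.  -60.3] [61.8 64. ] 27.0
cup top 91 z29.2 [ 472.3 -142.2] [33.2 33.4] 2.2
cup scene 105 z29.0 [ 474.6 -146. ] [32.6 35.8] 50.8
block top 1145 z45.0 [459.  -2.] [90.9 59.8] 4.2
block scene 1013 z44.8 [461.7  -5.1] [93.1 63.2] 5.6
insert top 363 z22.0 [ 629.7 -202.4] [49.1 48.4] 15.1
insert scene 517 z21.8 [ 630.9 -205.8] [47.4 50.8] 49.8
stopper top 243 z49.9 [ 480.5 -278.2] [35.3 36.8] 6.0
stopper scene 290 z49.8 [ 483.  -281.3] [36.9 37.2] 90.0
tealight top 88 z17.4 [ 638.1 -338.2] [38.8 40.2] 73.4
tealight scene 136 z17.4 [ 639.7 -341.5] [39.4 40.1] 69.1
green top 6867 z [-1.1  3.5 13.7] [397.4 181.5] [379.9 194.7] 85.0
green scene 4223 z [-0.9  3.5 13.6] [610. -69.] [ 232.5 1024.9] 31.6
blue top 5118 z [-1.3  3.5 13.8] [495.9 135. ] [453.3 215.6] 6.9
blue scene 5057 z [-0.8  3.4 13.3] [ 736.7 -111.5] [207.8 795.4] 21.2
```

View pics/crop.png

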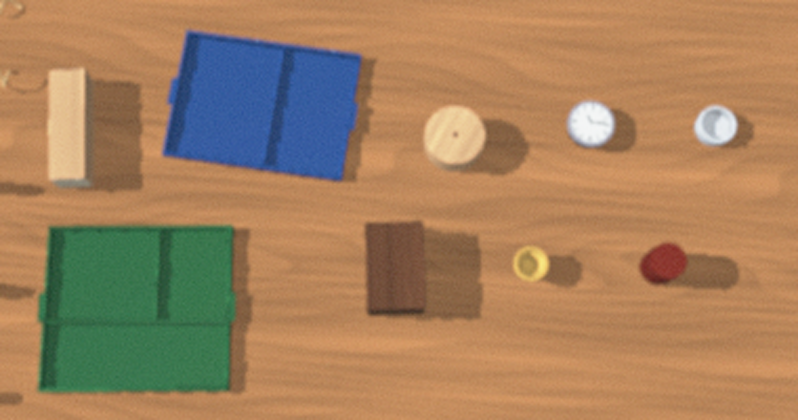

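```bash
cat > t.py <<'E'
from h import *
T=np.load("top0.npy",allow_pickle=True).item(); S=np.load("scene0.npy",allow_pickle=True).item()
off=np.array([1.1,-1.8])
for n,cs in dict(green=[(48,227),(233,227),(230,390),(38,390)],blue=[(188,32),(360,55),(342,180),(164,155)]).items():
    p=np.array(cs)/2.1+[100,120]; w=ray(T,p[:,0],p[:,1],.012)[:,:2]*1000+off
    e1=(w[0]+w[1]-w[2]-w[3])/2; e2=(w[0]+w[3]-w[1]-w[2])/2
    print(n,w.mean(0).round(1),"sizes",np.linalg.norm(e1).round(1),np.linalg.norm(e2).round(1),"yaw",np.degrees([np.arctan2(e1[1],e1[0]),np.arctan2(-e2[0],e2[1])]).round(1))
    # interior check: floor-level + rim cloud around
    for k,s in(("top",T),("scene",S)):
        im=s["image"].astype(int);ch=1 if n=="green" else 0;o=[x for x in(0,1,2) if x!=ch]
        c=cloud(s);m=(im[...,ch]>1.2*np.maximum(im[...,o[0]],im[...,o[1]]))&(np.hypot(c[...,0]*1000-w[:,0].mean(),c[...,1]*1000-w[:,1].mean())<150)&(c[...,2]>.009)&(c[...,2]<.015)
        q=c[m][:,:2]*1000; r=cv2.minAreaRect(q.astype(np.float32)); print(" ",k,len(q),np.round(r[0],1),np.round(r[1],1),round(r[2],1))
E
python3 t.py
```

```text
green [405.2 261. ] sizes 170.0 196.5 yaw [4.1 3.5]
  top 633 [404. 264.] [171.5 203.2] 3.5
  scene 490 [407.2 260.3] [174.1 203.3] 3.7
blue [633.1 148.7] sizes 142.3 193.0 yaw [-4.3 -4.6]
  top 546 [633.4 152.5] [204.7 145.1] 85.4
  scene 632 [635.8 149.7] [206.3 144.7] 85.7
```

```bash
cat > go.py <<'E'
import sys
from h import *
from scipy.spatial.transform import Rotation as Ro
x,y,z,yaw=map(float,sys.argv[1:5]); o=get_obs()
R=Ro.from_euler("xyz",o["ee_rot"]); G=Ro.from_euler("xyz",[np.pi,0,yaw])
d=np.array([x,y,z])-o["tool_pos"]
print("pos",np.round(o["tool_pos"],4),"rot",np.round(o["ee_rot"],3),"t",o["time"],"w",o["width"])
print("shift after turn (units)",(G.inv().apply(d)/.04).round(2),"before turn",(R.inv().apply(d)/.04).round(2),"turn (units)",((R.inv()*G).as_rotvec()/.1).round(2))
E
python3 go.py .5914 .3521 .15 .134
```

```text
pos [ 0.226  -0.5009  0.2044] rot [-3.14  -0.     0.424] t 0.1 w 0.09387038241741079
shift after turn (units) [ 11.9  -19.91   1.36] before turn [ 17.1  -15.68   1.4 ] turn (units) [-0.02  0.    2.9 ]
```

>>> {"fn": "drive_tool", "kwargs": {"commands": [[0,0,0,0,0,1],[0,0,0,0,0,1],[0,0,0,0,0,0.9],[0.6,-1,0,0,0,0],[0.6,-1,0,0,0,0],[0.6,-1,0,0,0,0],[0.6,-1,0,0,0,0],[0.6,-1,0,0,0,0],[0.6,-1,0,0,0,0],[0.6,-1,0,0,0,0],[0.6,-1,0,0,0,0],[0.6,-1,0,0,0,0],[0.6,-1,0,0,0,0],[0.6,-1,0,0,0,0],[0.6,-1,0,0,0,0],[0.6,-1,0,0,0,0],[0.6,-1,0,0,0,0],[0.6,-1,0,0,0,0],[0.6,-1,0,0,0,0],[0.6,-1,0,0,0,0]], "gripper": 0}}

```text
time: 2.6
tool_pos: [0.54, 0.2284, 0.2048]
ee_rot: [3.141, 0.001, 0.134]
wrist_force: [-0.0, 0.7, 0.6]
width: 0.0941
finger_force: 0.0
```

```bash
python3 go.py .5914 .3521 .08 .134
```

```text
pos [0.54   0.2284 0.2048] rot [3.141e+00 1.000e-03 1.340e-01] t 2.6 w 0.09411839003502812
shift after turn (units) [ 1.69 -2.89  3.12] before turn [ 1.69 -2.89  3.12] turn (units) [ 0.    0.01 -0.  ]
```

>>> {"fn": "drive_tool", "kwargs": {"commands": [[0.56,-0.96,0.5,0,0,0],[0.56,-0.96,0.6,0,0,0],[0.56,-0.96,1,0,0,0],[0,0,1,0,0,0],[0,0,0,0,0,0],[0,0,0,0,0,0]]}}

```text
time: 3.35
tool_pos: [0.5917, 0.35, 0.0829]
ee_rot: [-3.141, -0.002, 0.133]
wrist_force: [-1.0, -0.3, 0.8]
width: 0.0936
finger_force: 0.0
```

```bash
python3 go.py .5914 .3521 .012 .134
python3 - <<'E'
from h import *
s=snapshot("wrist"); cv2.imwrite("pics/w1.png",s["image"]); print(s["fx"],s["cx"],s["cy"])
E
```

```text
pos [0.5917 0.35   0.0829] rot [-3.141e+00 -2.000e-03  1.330e-01] t 3.35 w 0.09359434191738703
shift after turn (units) [ 0.   -0.05  1.77] before turn [-0.   -0.05  1.77] turn (units) [-0.   -0.02 -0.01]
325.19226210127806 277.5537628891583 211.0649751220859
```

View pics/w1.png

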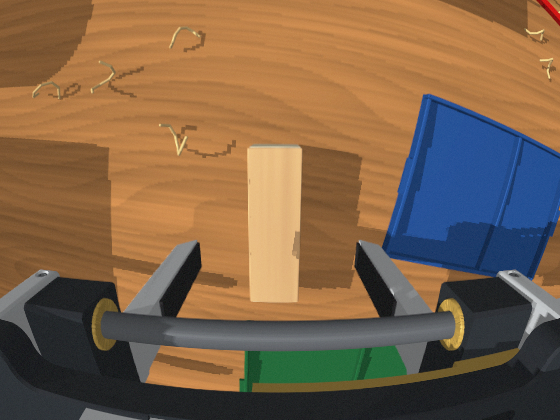

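The wrist view shows the stem (248–300 wide, midline 274) straight between the fingertips (200 and 357), so I can descend.

>>> {"fn": "drive_tool", "kwargs": {"commands": [[0,-0.05,0.7,0,0,0],[0,0,0.7,0,0,0],[0,0,0.35,0,0,0],[0,0,0,0,0,0]]}}

```text
time: 3.9
tool_pos: [0.5909, 0.3518, 0.012]
ee_rot: [3.142, -0.0, 0.133]
wrist_force: [-1.5, 0.9, 0.5]
width: 0.0945
finger_force: 0.0
```

>>> {"fn": "drive_tool", "kwargs": {"commands": [[0,0,0,0,0,0],[0,0,0,0,0,0],[0,0,0,0,0,0],[0,0,0,0,0,0],[0,0,0,0,0,0],[0,0,0,0,0,0]], "gripper": 1}}

```text
time: 4.65
tool_pos: [0.5907, 0.3521, 0.0114]
ee_rot: [3.142, 0.0, 0.134]
wrist_force: [1.3, -0.4, 0.8]
width: 0.0376
finger_force: 30.2
```

>>> {"fn": "drive_tool", "kwargs": {"commands": [[0,0,-0.7,0,0,0],[0,0,-0.8,0,0,0],[0,0,-0.5,0,0,-1],[0,0,0,0,0,-1],[0,0,0,0,0,-1],[0,0,0,0,0,-1],[0,0,0,0,0,-1],[0,0,0,0,0,-1],[0,0,0,0,0,-1],[0,0,0,0,0,-1],[0,0,0,0,0,-1],[0,0,0,0,0,-1],[0,0,0,0,0,-1],[0,0,0,0,0,-1],[0,0,0,0,0,-1],[0,0,0,0,0,-1],[0,0,0,0,0,-1],[0,0,0,0,0,0]]}}

```text
time: 6.9
tool_pos: [0.5906, 0.352, 0.091]
ee_rot: [-3.141, 0.0, 1.633]
wrist_force: [0.3, -0.0, -0.5]
width: 0.0377
finger_force: 30.0
```

```bash
python3 go.py .3556 .2589 .015 1.634
```

```text
pos [0.5906 0.352  0.091 ] rot [-3.141  0.     1.633] t 6.9 w 0.03772980520547781
shift after turn (units) [-1.95 -6.01  1.9 ] before turn [-1.96 -6.01  1.9 ] turn (units) [-0.01  0.   -0.01]
```

>>> {"fn": "drive_tool", "kwargs": {"commands": [[-0.28,-0.86,0,0,0,0],[-0.28,-0.86,0,0,0,0],[-0.28,-0.86,0,0,0,0],[-0.28,-0.86,0,0,0,0],[-0.28,-0.86,0,0,0,0],[-0.28,-0.86,0,0,0,0],[-0.28,-0.85,0,0,0,0],[0,0,0.6,0,0,0],[0,0,0.6,0,0,0],[0,0,0,0,0,0],[0,0,0,0,0,0]]}}

```text
time: 8.28
tool_pos: [0.3564, 0.259, 0.0443]
ee_rot: [3.14, -0.0, 1.633]
wrist_force: [0.9, 0.5, -0.9]
width: 0.0376
finger_force: 30.0
```

```bash
python3 go.py .3556 .2589 .0145 1.634
python3 - <<'E'
from h import *
s=snapshot("wrist"); cv2.imwrite("pics/w2.png",s["image"])
E
```

```text
pos [0.3564 0.259  0.0443] rot [ 3.14  -0.     1.633] t 8.275 w 0.03759500476249123
shift after turn (units) [-0.   -0.02  0.75] before turn [-0.   -0.02  0.75] turn (units) [ 0.01 -0.   -0.01]
```

View pics/w2.png

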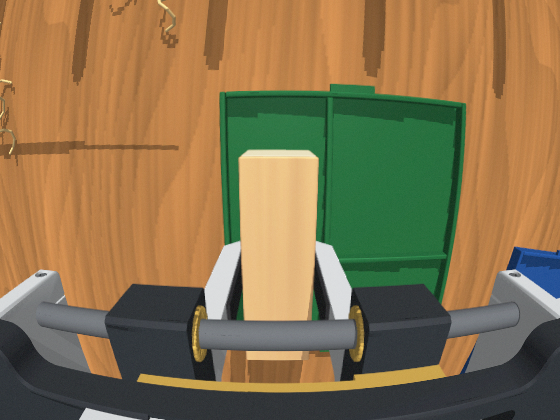

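Stem (240–317) is centred over the long compartment (228–328), parallel to its walls. Lowering and releasing.

>>> {"fn": "drive_tool", "kwargs": {"commands": [[0,0,0.4,0,0,0],[0,0,0.25,0,0,0],[0,0,0.1,0,0,0],[0,0,0,0,0,0],[0,0,0,0,0,0]]}}

```text
time: 8.95
tool_pos: [0.3552, 0.2583, 0.0142]
ee_rot: [-3.14, 0.001, 1.634]
wrist_force: [-3.7, -2.5, 8.5]
width: 0.0378
finger_force: 30.0
```

>>> {"fn": "drive_tool", "kwargs": {"commands": [[0,0,0,0,0,0],[0,0,0,0,0,0],[0,0,0,0,0,0],[0,0,-0.5,0,0,0],[0,0,-1,0,0,0],[0,0,-1,0,0,0]], "gripper": 0.45}}

```text
time: 9.7
tool_pos: [0.3555, 0.2585, 0.114]
ee_rot: [-3.141, 0.001, 1.634]
wrist_force: [0.4, -0.2, -0.0]
width: 0.0514
finger_force: 0.0
```

```bash
python3 go.py .6048 -.0585 .08 1.634
```

```text
pos [0.3555 0.2585 0.114 ] rot [-3.141e+00  1.000e-03  1.634e+00] t 9.7 w 0.05143218285969003
shift after turn (units) [-8.3   5.72  0.85] before turn [-8.3   5.72  0.85] turn (units) [-0.01  0.01 -0.  ]
```

>>> {"fn": "drive_tool", "kwargs": {"commands": [[-0.92,0.63,0,0,0,0],[-0.92,0.63,0,0,0,0],[-0.92,0.63,0,0,0,0],[-0.92,0.64,0,0,0,0],[-0.92,0.64,0,0,0,0],[-0.92,0.64,0,0,0,0],[-0.92,0.64,0,0,0,0],[-0.92,0.64,0,0,0,0],[-0.92,0.64,0,0,0,0],[0,0,0.85,0,0,0],[0,0,0,0,0,0],[0,0,0,0,0,0]], "gripper": 0}}

```text
time: 11.2
tool_pos: [0.6054, -0.057, 0.0799]
ee_rot: [3.141, -0.0, 1.634]
wrist_force: [-0.4, 0.5, 1.0]
width: 0.094
finger_force: 0.0
```

```bash
python3 go.py .6048 -.0585 .012 1.634
python3 - <<'E'
from h import *
s=snapshot("wrist"); cv2.imwrite("pics/w3.png",s["image"])
E
```

```text
pos [ 0.6054 -0.057   0.0799] rot [ 3.141 -0.     1.634] t 11.2 w 0.09403908399366304
shift after turn (units) [-0.04 -0.02  1.7 ] before turn [-0.04 -0.02  1.7 ] turn (units) [ 0. -0.  0.]
```

View pics/w3.png

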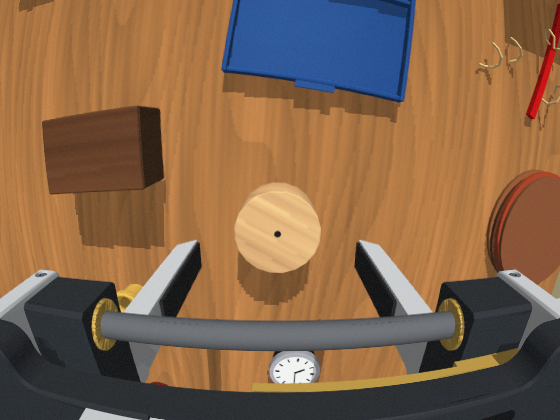

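The disc (centre 278,233) sits midway between the fingertips (200, 357), so I'll descend and grip.

>>> {"fn": "drive_tool", "kwargs": {"commands": [[-0.04,-0.02,0.7,0,0,0],[0,0,0.7,0,0,0],[0,0,0.3,0,0,0],[0,0,0,0,0,0]]}}

```text
time: 11.75
tool_pos: [0.6046, -0.0587, 0.0117]
ee_rot: [-3.141, 0.0, 1.634]
wrist_force: [-0.4, 0.5, 0.7]
width: 0.0937
finger_force: 0.0
```

>>> {"fn": "drive_tool", "kwargs": {"commands": [[0,0,0,0,0,0],[0,0,0,0,0,0],[0,0,0,0,0,0],[0,0,0,0,0,0],[0,0,0,0,0,0],[0,0,-0.4,0,0,0],[0,0,-1,0,0,0],[0,0,-1,0,0,0],[0,0,0,0,0,0]], "gripper": 1}}

```text
time: 12.88
tool_pos: [0.6075, -0.0596, 0.1129]
ee_rot: [3.132, 0.002, 1.634]
wrist_force: [0.2, 0.6, -1.2]
width: 0.0636
finger_force: 30.0
```

```bash
python3 go.py .438 .3021 .0155 1.634
```

```text
pos [ 0.6075 -0.0596  0.1129] rot [3.132e+00 2.000e-03 1.634e+00] t 12.875 w 0.06357444861313716
shift after turn (units) [ 9.29 -3.66  2.43] before turn [ 9.3  -3.68  2.38] turn (units) [ 0.09  0.02 -0.  ]
```

>>> {"fn": "drive_tool", "kwargs": {"commands": [[0.93,-0.36,0,0,0,0],[0.93,-0.36,0,0,0,0],[0.93,-0.36,0,0,0,0],[0.93,-0.36,0,0,0,0],[0.93,-0.36,0,0,0,0],[0.93,-0.36,0,0,0,0],[0.93,-0.36,0,0,0,0],[0.93,-0.36,0,0,0,0],[0.93,-0.36,0,0,0,0],[0.93,-0.36,0,0,0,0],[0,0,0.8,0,0,0],[0,0,0.6,0,0,0],[0,0,0,0,0,0],[0,0,0,0,0,0]]}}

```text
time: 14.62
tool_pos: [0.4377, 0.3031, 0.0516]
ee_rot: [-3.141, 0.0, 1.634]
wrist_force: [0.3, -0.4, -0.2]
width: 0.0638
finger_force: 30.0
```

```bash
python3 go.py .438 .3021 .0148 1.634
```

```text
pos [0.4377 0.3031 0.0516] rot [-3.141  0.     1.634] t 14.625 w 0.06381197232971106
shift after turn (units) [-0.02  0.01  0.92] before turn [-0.02  0.01  0.92] turn (units) [-0.  0. -0.]
```

>>> {"fn": "drive_tool", "kwargs": {"commands": [[0,0,0.5,0,0,0],[0,0,0.3,0,0,0],[0,0,0.12,0,0,0],[0,0,0,0,0,0],[0,0,0,0,0,0]]}}

```text
time: 15.25
tool_pos: [0.438, 0.3034, 0.0152]
ee_rot: [3.141, -0.0, 1.634]
wrist_force: [-0.3, -0.7, -1.3]
width: 0.0634
finger_force: 30.0
```

>>> {"fn": "drive_tool", "kwargs": {"commands": [[0,0,0,0,0,0],[0,0,0,0,0,0],[0,0,0,0,0,0],[0,0,-0.5,0,0,0],[0,0,-1,0,0,0],[0,0,-1,0,0,0]], "gripper": 0.25}}

```text
time: 16.0
tool_pos: [0.4373, 0.303, 0.1154]
ee_rot: [-3.141, 0.0, 1.634]
wrist_force: [0.1, -0.0, 1.6]
width: 0.0705
finger_force: 0.0
```

```bash
python3 go.py .4735 -.1441 .08 1.634
```

```text
pos [0.4373 0.303  0.1154] rot [-3.141  0.     1.634] t 16.0 w 0.07053183545291802
shift after turn (units) [-11.21   0.2    0.88] before turn [-11.21   0.2    0.89] turn (units) [-0.01  0.   -0.  ]
```

>>> {"fn": "drive_tool", "kwargs": {"commands": [[-0.93,0.017,0,0,0,0],[-0.93,0.017,0,0,0,0],[-0.93,0.017,0,0,0,0],[-0.93,0.017,0,0,0,0],[-0.93,0.017,0,0,0,0],[-0.93,0.017,0,0,0,0],[-0.93,0.017,0,0,0,0],[-0.93,0.017,0,0,0,0],[-0.93,0.017,0,0,0,0],[-0.93,0.017,0,0,0,0],[-0.93,0.017,0,0,0,0],[-0.98,0.017,0,0,0,0],[0,0,0.9,0,0,0],[0,0,0,0,0,0],[0,0,0,0,0,0]]}}

```text
time: 17.88
tool_pos: [0.4742, -0.1436, 0.0795]
ee_rot: [3.141, 0.0, 1.634]
wrist_force: [0.4, -0.0, -0.2]
width: 0.0706
finger_force: 0.0
```

```bash
python3 go.py .4735 -.1441 .007 1.634
python3 - <<'E'
from h import *
s=snapshot("wrist"); cv2.imwrite("pics/w4.png",s["image"])
s=snapshot("top"); c=cloud(s)
m=(abs(c[...,0]-.41)<.15)&(abs(c[...,1]-.27)<.13)
for h in(.041,.039):
    k=(m&(abs(c[...,2]-h)<.0012)).astype(np.uint8)
    N,l,st,ce=cv2.connectedComponentsWithStats(k)
    for j in range(1,N):
        if st[j,4]>100:
            p=c[l==j]; r=cv2.minAreaRect((p[:,:2]*1000).astype(np.float32)); print(h,st[j,4],np.round(r[0],1),np.round(r[1],1),round(r[2],1),np.percentile(p[:,2]*1000,[10,50,90]).round(2))
E
```

```text
pos [ 0.4742 -0.1436  0.0795] rot [3.141 0.    1.634] t 17.875 w 0.07062276362080269
shift after turn (units) [-0.01 -0.02  1.81] before turn [-0.01 -0.02  1.81] turn (units) [0.01 0.   0.  ]
0.041 216 [353.2 273.9] [37.1 63.2] 1.6 [40.01 41.1  41.92]
0.041 137 [356.1 221.3] [35.8 39.3] 3.2 [40.04 41.   42.01]
0.039 201 [441.4 307.1] [53. 61.] 21.3 [38.11 39.1  39.9 ]
```

View pics/w4.png

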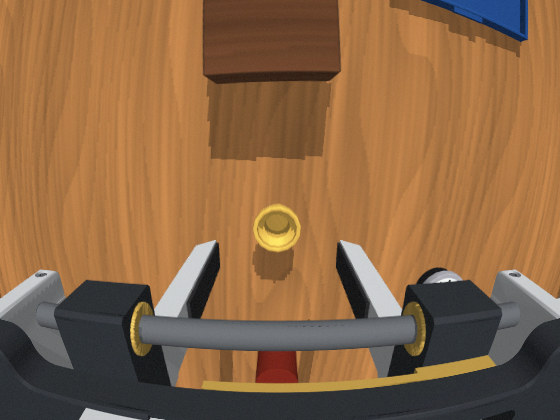

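The cup (277,228) is centred between the fingertips (219, 338). The top depth puts the stem's top at 41 mm and the base's at 39 mm, so both are flat on the floor.

>>> {"fn": "drive_tool", "kwargs": {"commands": [[0,-0.02,0.7,0,0,0],[0,0,0.7,0,0,0],[0,0,0.4,0,0,0],[0,0,0,0,0,0]]}}

```text
time: 18.48
tool_pos: [0.4727, -0.1434, 0.0062]
ee_rot: [-3.14, -0.001, 1.634]
wrist_force: [-1.1, -0.0, 0.8]
width: 0.0704
finger_force: 0.0
```

>>> {"fn": "drive_tool", "kwargs": {"commands": [[0,0,0,0,0,0],[0,0,0,0,0,0],[0,0,0,0,0,0],[0,0,0,0,0,0],[0,0,0,0,0,0],[0,0,0,0,0,0],[0,0,-0.4,0,0,0],[0,0,-1,0,0,0],[0,0,-1,0,0,0],[0,0,0,0,0,0],[0,0,0,0,0,0]], "gripper": 1}}

```text
time: 19.85
tool_pos: [0.4725, -0.1436, 0.102]
ee_rot: [-3.14, -0.0, 1.634]
wrist_force: [0.4, 0.3, -1.3]
width: 0.0336
finger_force: 30.0
```

```bash
python3 go.py .446 .2063 .0105 1.634
python3 - <<'E'
from h import *
s=snapshot("wrist"); cv2.imwrite("pics/w5.png",s["image"])
E
```

```text
pos [ 0.4725 -0.1436  0.102 ] rot [-3.14  -0.     1.634] t 19.85 w 0.033601501998909565
shift after turn (units) [ 8.77 -0.11  2.29] before turn [ 8.77 -0.11  2.29] turn (units) [-0.01 -0.   -0.  ]
```

View pics/w5.png

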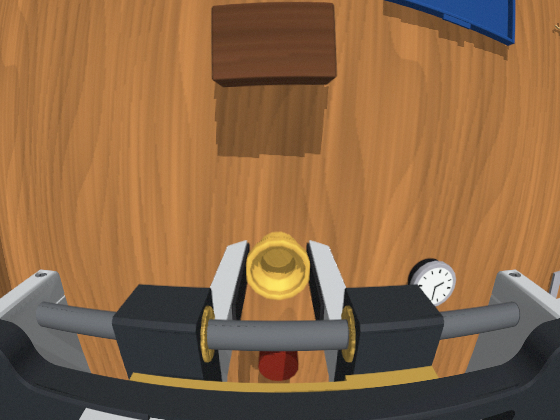

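Run:
```python
from h import *
from scipy.spatial.transform import Rotation as Ro
s=snapshot("wrist"); o=get_obs(); R,t=pose(s); G=Ro.from_euler("xyz",o["ee_rot"]); p=o["tool_pos"]
def fe(w):
    c=R@w+t; th=np.arctan2(np.hypot(c[0],c[1]),c[2]); f=s["fx"]*th/np.hypot(c[0],c[1]); return (s["cx"]+f*c[0],s["cy"]+f*c[1])
for name,q in dict(tip=(0,0,0),rimtop=(0,0,-.0238),bottom=(0,0,.0062),rim_px=(.018,0,-.0238),rim_mx=(-.018,0,-.0238),rim_py=(0,.018,-.0238)).items(): print(name,np.round(fe(p+G.apply(q)),1))
im=s["image"].astype(int); c=cloud(s) if 0 else None
hsv=cv2.cvtColor(s["image"],cv2.COLOR_BGR2HSV); m=cv2.inRange(hsv,(20,120,80),(35,255,255)); m[300:]=0
N,l,st,ce=cv2.connectedComponentsWithStats(m); j=1+np.argmax(st[1:,4]); print("gold",st[j],ce[j].round(1))
```

```text
tip [277.5 255.3]
rimtop [277.5 272.6]
bottom [277.5 251.4]
rim_px [277.5 240.9]
rim_mx [277.5 301.5]
rim_py [311.3 272.3]
gold [ 246  232   64   68 3310] [277.4 266.7]
```

>>> {"fn": "drive_tool", "kwargs": {"commands": [[0.88,-0.01,0,0,0,0],[0.88,-0.01,0,0,0,0],[0.88,-0.01,0,0,0,0],[0.88,-0.01,0,0,0,0],[0.88,-0.02,0,0,0,0],[0.88,-0.02,0,0,0,0],[0.88,-0.02,0,0,0,0],[0.88,-0.02,0,0,0,0],[0.88,-0.02,0,0,0,0],[0.88,-0.02,0,0,0,0],[0,0,0.9,0,0,0],[0,0,0.6,0,0,0],[0,0,0,0,0,0],[0,0,0,0,0,0]]}}

```text
time: 21.7
tool_pos: [0.4447, 0.2069, 0.0427]
ee_rot: [-3.141, 0.0, 1.634]
wrist_force: [0.3, -0.2, -0.5]
width: 0.0337
finger_force: 30.0
```

```bash
python3 go.py .444 .2063 .0095 1.634
python3 - <<'E'
from h import *
s=snapshot("wrist"); cv2.imwrite("pics/w6.png",s["image"])
s=snapshot("scene");cv2.imwrite("pics/s6.png",cv2.resize(s["image"][60:200,250:460],None,fx=3.5,fy=3.5,interpolation=2))
E
```

```text
pos [0.4447 0.2069 0.0427] rot [-3.141  0.     1.634] t 21.7 w 0.033672763120780845
shift after turn (units) [-0.01 -0.02  0.83] before turn [-0.01 -0.02  0.83] turn (units) [-0.  0. -0.]
```

View pics/w6.png

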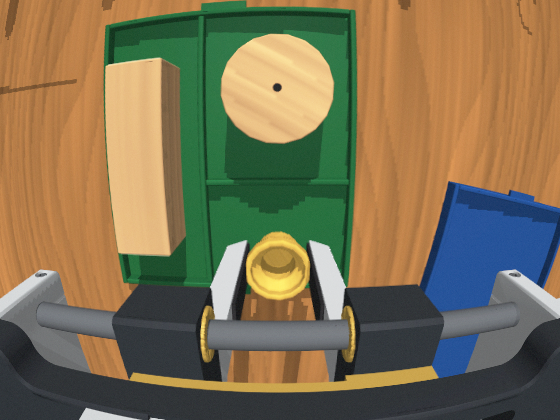

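View pics/s6.png

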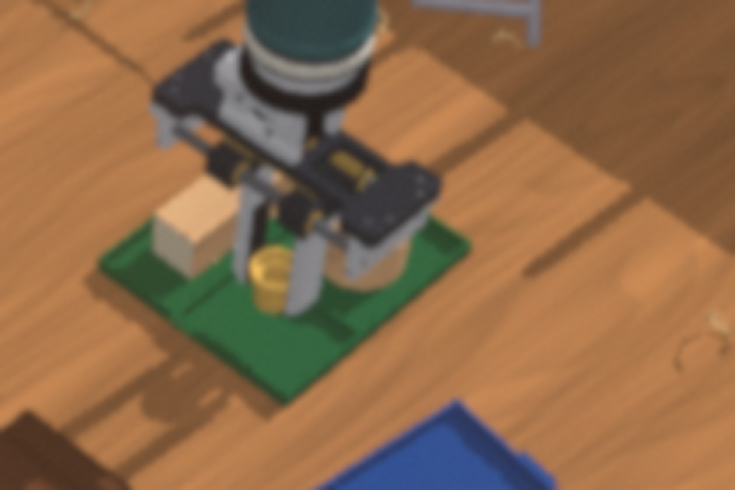

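Stem and base sit well in their compartments, and the cup hangs upright over the smallest one. Lowering.

>>> {"fn": "drive_tool", "kwargs": {"commands": [[0,0,0.4,0,0,0],[0,0,0.3,0,0,0],[0,0,0.12,0,0,0],[0,0,0.02,0,0,0],[0,0,0,0,0,0],[0,0,0,0,0,0]]}}

```text
time: 22.55
tool_pos: [0.4434, 0.2066, 0.0101]
ee_rot: [-3.139, 0.001, 1.634]
wrist_force: [-4.8, -2.6, 9.2]
width: 0.0337
finger_force: 30.0
```

>>> {"fn": "drive_tool", "kwargs": {"commands": [[0,0,0,0,0,0],[0,0,0,0,0,0],[0,0,0,0,0,0],[0,0,-0.3,0,0,0],[0,0,-0.7,0,0,0],[0,0,-1,0,0,0],[0,0,-0.8,0,0,0]], "gripper": 0.42}}

```text
time: 23.42
tool_pos: [0.4451, 0.2072, 0.1235]
ee_rot: [3.139, -0.001, 1.634]
wrist_force: [0.5, -0.1, 0.1]
width: 0.0545
finger_force: 0.0
```

```bash
python3 go.py .4604 -.0035 .09 .0855
```

```text
pos [0.4451 0.2072 0.1235] rot [ 3.139e+00 -1.000e-03  1.634e+00] t 23.425 w 0.05446180346971077
shift after turn (units) [-0.07  5.28  0.84] before turn [-5.28  0.05  0.84] turn (units) [ 1.000e-02 -2.000e-02  1.548e+01]
```

>>> {"fn": "drive_tool", "kwargs": {"commands": [[-0.88,0.01,0,0,0,0],[-0.88,0.01,0,0,0,0],[-0.88,0.01,0,0,0,0],[-0.88,0.01,0,0,0,0],[-0.88,0,0,0,0,0],[-0.88,0,0,0,0,0],[0,0,0,0,0,1],[0,0,0,0,0,1],[0,0,0,0,0,1],[0,0,0,0,0,1],[0,0,0,0,0,1],[0,0,0,0,0,1],[0,0,0,0,0,1],[0,0,0,0,0,1],[0,0,0,0,0,1],[0,0,0,0,0,1],[0,0,0,0,0,1],[0,0,0,0,0,1],[0,0,0,0,0,1],[0,0,0,0,0,1]], "gripper": 0}}

```text
time: 25.92
tool_pos: [0.4597, -0.0037, 0.1219]
ee_rot: [3.141, -0.001, 0.231]
wrist_force: [-0.2, -0.3, 0.4]
width: 0.0943
finger_force: 0.0
```

>>> {"fn": "drive_tool", "kwargs": {"commands": [[0,0,0.4,0,0,1],[0,0,0.44,0,0,0.5],[0,0,0,0,0,0],[0,0,0,0,0,0]]}}

```text
time: 26.42
tool_pos: [0.46, -0.0038, 0.0885]
ee_rot: [3.141, -0.001, 0.084]
wrist_force: [-0.2, 0.0, 1.1]
width: 0.094
finger_force: 0.0
```

```bash
python3 go.py .4604 -.0035 .014 .0855
python3 - <<'E'
from h import *
s=snapshot("wrist"); cv2.imwrite("pics/w7.png",s["image"])
E
```

```text
pos [ 0.46   -0.0038  0.0885] rot [ 3.141e+00 -1.000e-03  8.400e-02] t 26.425 w 0.09397096107293945
shift after turn (units) [ 0.01 -0.01  1.86] before turn [ 0.01 -0.01  1.86] turn (units) [ 0.   -0.01 -0.01]
```

View pics/w7.png

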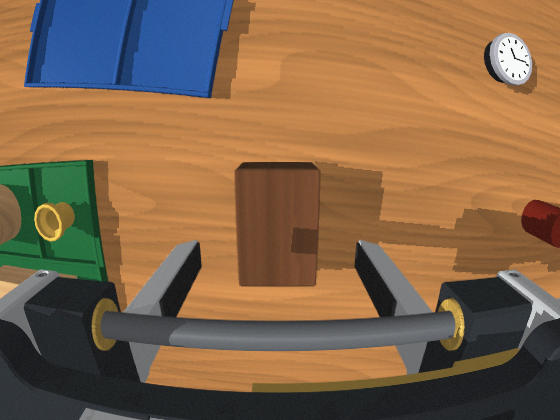

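The block (236–320, centre 278) is square between the fingertips, and the cup stands upright in its compartment (52,220). Descend and grip.

>>> {"fn": "drive_tool", "kwargs": {"commands": [[0,0,0.8,0,0,0],[0,0,0.7,0,0,0],[0,0,0.36,0,0,0],[0,0,0,0,0,0]]}}

```text
time: 26.98
tool_pos: [0.4591, -0.0036, 0.0127]
ee_rot: [-3.141, 0.001, 0.084]
wrist_force: [-0.4, 0.4, -0.6]
width: 0.0937
finger_force: 0.0
```

>>> {"fn": "drive_tool", "kwargs": {"commands": [[0,0,0,0,0,0],[0,0,0,0,0,0],[0,0,0,0,0,0],[0,0,0,0,0,0],[0,0,0,0,0,0],[0,0,-0.4,0,0,0],[0,0,-0.8,0,0,0],[0,0,-1,0,0,0],[0,0,0,0,0,0.8],[0,0,0,0,0,0.8],[0,0,0,0,0,0],[0,0,0,0,0,0]], "gripper": 1}}

```text
time: 28.48
tool_pos: [0.4594, -0.0037, 0.1012]
ee_rot: [3.142, -0.0, -0.075]
wrist_force: [0.4, 0.4, -1.4]
width: 0.0598
finger_force: 30.0
```

```bash
python3 go.py .6377 .1929 .0175 -.077
```

```text
pos [ 0.4594 -0.0037  0.1012] rot [ 3.142 -0.    -0.075] t 28.475 w 0.059814690190902894
shift after turn (units) [ 4.07 -5.24  2.09] before turn [ 4.08 -5.24  2.09] turn (units) [ 0.   -0.    0.02]
```

>>> {"fn": "drive_tool", "kwargs": {"commands": [[0.68,-0.87,0,0,0,0],[0.68,-0.87,0,0,0,0],[0.68,-0.87,0,0,0,0],[0.68,-0.87,0,0,0,0],[0.68,-0.88,0,0,0,0],[0.67,-0.88,0,0,0,0],[0,0,0.8,0,0,0],[0,0,0.6,0,0,0],[0,0,0,0,0,0],[0,0,0,0,0,0]]}}

```text
time: 29.72
tool_pos: [0.6383, 0.1929, 0.046]
ee_rot: [-3.141, -0.001, -0.076]
wrist_force: [0.4, -0.4, -0.1]
width: 0.0595
finger_force: 30.0
```

```bash
python3 go.py .6377 .1929 .0163 -.077
python3 - <<'E'
from h import *
s=snapshot("wrist"); cv2.imwrite("pics/w8.png",s["image"])
E
```

```text
pos [0.6383 0.1929 0.046 ] rot [-3.141e+00 -1.000e-03 -7.600e-02] t 29.725 w 0.05947332853563678
shift after turn (units) [-0.02  0.    0.74] before turn [-0.02  0.    0.74] turn (units) [-0.   -0.01  0.01]
```

View pics/w8.png

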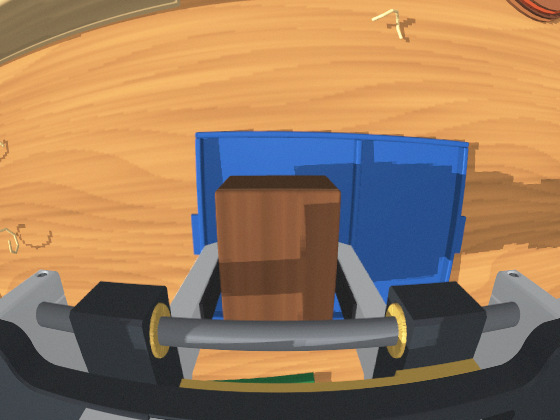

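The block is centred over the bigger blue compartment (203–358). Lower and release.

>>> {"fn": "drive_tool", "kwargs": {"commands": [[0,0,0.4,0,0,0],[0,0,0.25,0,0,0],[0,0,0.1,0,0,0],[0,0,0,0,0,0],[0,0,0,0,0,0]]}}

```text
time: 30.4
tool_pos: [0.6372, 0.1927, 0.0164]
ee_rot: [3.141, 0.001, -0.076]
wrist_force: [-3.0, -1.1, 5.7]
width: 0.0599
finger_force: 30.0
```

>>> {"fn": "drive_tool", "kwargs": {"commands": [[0,0,0,0,0,0],[0,0,0,0,0,0],[0,0,0,0,0,0],[0,0,-0.5,0,0,0],[0,0,-1,0,0,0],[0,0,-1,0,0,0]], "gripper": 0.27}}

```text
time: 31.15
tool_pos: [0.638, 0.193, 0.1175]
ee_rot: [-3.141, -0.001, -0.076]
wrist_force: [-0.4, -0.0, 0.8]
width: 0.0685
finger_force: 0.0
```

```bash
python3 go.py .6303 -.2041 .085 1.494
```

```text
pos [0.638  0.193  0.1175] rot [-3.141e+00 -1.000e-03 -7.600e-02] t 31.15 w 0.06847272367448372
shift after turn (units) [-9.91  0.57  0.81] before turn [0.56 9.91 0.81] turn (units) [ 1.00e-02 -1.00e-02 -1.57e+01]
```

>>> {"fn": "drive_tool", "kwargs": {"commands": [[0.06,0.99,0,0,0,0],[0.06,0.99,0,0,0,0],[0.06,0.99,0,0,0,0],[0.06,0.99,0,0,0,0],[0.06,0.99,0,0,0,0],[0.06,0.99,0,0,0,0],[0.05,0.99,0,0,0,0],[0.05,0.99,0,0,0,0],[0.05,0.99,0,0,0,0],[0.05,1,0,0,0,0],[0,0,0,0,0,-1],[0,0,0,0,0,-1],[0,0,0,0,0,-1],[0,0,0,0,0,-1],[0,0,0,0,0,-1],[0,0,0,0,0,-1],[0,0,0,0,0,-1],[0,0,0,0,0,-1],[0,0,0,0,0,-1],[0,0,0,0,0,-1]], "gripper": 0.1}}

```text
time: 33.65
tool_pos: [0.6304, -0.2043, 0.117]
ee_rot: [3.139, -0.001, 0.927]
wrist_force: [-0.9, 0.3, -0.1]
width: 0.0848
finger_force: 0.0
```

>>> {"fn": "drive_tool", "kwargs": {"commands": [[0,0,0,0,0,-1],[0,0,0,0,0,-1],[0,0,0,0,0,-1],[0,0,0,0,0,-1],[0,0,0,0,0,-1],[0,0,0.8,0,0,-0.7],[0,0,0,0,0,0],[0,0,0,0,0,0]]}}

```text
time: 34.65
tool_pos: [0.6305, -0.2043, 0.0846]
ee_rot: [3.14, 0.001, 1.493]
wrist_force: [-0.6, 0.7, 0.6]
width: 0.0848
finger_force: 0.0
```

```bash
python3 go.py .6303 -.2041 .003 1.494
python3 - <<'E'
from h import *
s=snapshot("wrist"); cv2.imwrite("pics/w9.png",s["image"])
E
```

```text
pos [ 0.6305 -0.2043  0.0846] rot [3.140e+00 1.000e-03 1.493e+00] t 34.65 w 0.08483089015391757
shift after turn (units) [ 0.   -0.    2.04] before turn [ 0.   -0.01  2.04] turn (units) [ 0.02  0.01 -0.01]
```

View pics/w9.png

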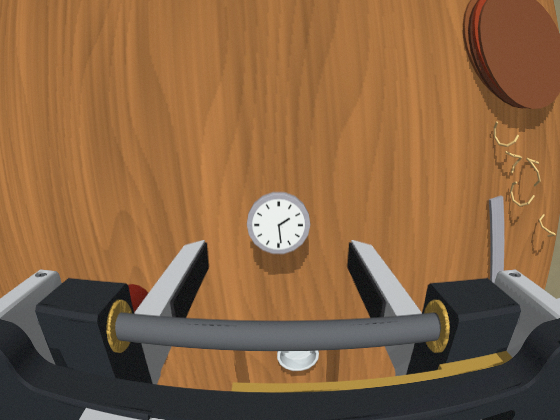

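The insert (278,223) is centred between the fingertips (208, 349). Descend and grip.

>>> {"fn": "drive_tool", "kwargs": {"commands": [[0,0,0.8,0,0,0],[0,0,0.8,0,0,0],[0,0,0.33,0,0,0],[0,0,0.08,0,0,0],[0,0,0,0,0,0]]}}

```text
time: 35.33
tool_pos: [0.6309, -0.2044, 0.0042]
ee_rot: [3.139, 0.001, 1.494]
wrist_force: [0.1, -0.3, 0.2]
width: 0.0848
finger_force: 0.0
```

>>> {"fn": "drive_tool", "kwargs": {"commands": [[0,0,0,0,0,0],[0,0,0,0,0,0],[0,0,0,0,0,0],[0,0,0,0,0,0],[0,0,0,0,0,0],[0,0,-0.4,0,0,0],[0,0,-1,0,0,0],[0,0,-1,0,0,0],[0,0,0,0,0,0],[0,0,0,0,0,0]], "gripper": 1}}

```text
time: 36.58
tool_pos: [0.6295, -0.2039, 0.0982]
ee_rot: [-3.141, -0.0, 1.494]
wrist_force: [-0.3, 0.1, -1.2]
width: 0.0489
finger_force: 30.0
```

```bash
python3 go.py .6304 .0972 .006 1.494
```

```text
pos [ 0.6295 -0.2039  0.0982] rot [-3.141 -0.     1.494] t 36.575 w 0.048919526920720956
shift after turn (units) [ 7.51 -0.55  2.3 ] before turn [ 7.51 -0.55  2.31] turn (units) [-0.01 -0.   -0.  ]
```

>>> {"fn": "drive_tool", "kwargs": {"commands": [[0.94,-0.07,0,0,0,0],[0.94,-0.07,0,0,0,0],[0.94,-0.07,0,0,0,0],[0.94,-0.07,0,0,0,0],[0.94,-0.07,0,0,0,0],[0.94,-0.07,0,0,0,0],[0.94,-0.07,0,0,0,0],[0.93,-0.06,0,0,0,0],[0,0,0.9,0,0,0],[0,0,0.6,0,0,0],[0,0,0,0,0,0],[0,0,0,0,0,0]]}}

```text
time: 38.08
tool_pos: [0.631, 0.097, 0.0384]
ee_rot: [-3.141, 0.0, 1.494]
wrist_force: [-0.2, -0.0, -0.1]
width: 0.0491
finger_force: 30.0
```

```bash
python3 go.py .6304 .0972 .007 1.494
python3 - <<'E'
from h import *
s=snapshot("wrist"); cv2.imwrite("pics/w10.png",s["image"])
E
```

```text
pos [0.631  0.097  0.0384] rot [-3.141  0.     1.494] t 38.075 w 0.049068458156281025
shift after turn (units) [ 0.   -0.01  0.78] before turn [ 0.   -0.01  0.78] turn (units) [-0.01  0.   -0.  ]
```

View pics/w10.png

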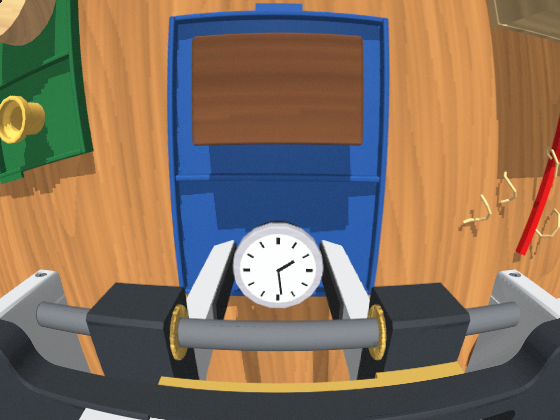

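The block lies square in the bigger compartment, and the insert hangs face up and level over the smaller one. Lower and release.

>>> {"fn": "drive_tool", "kwargs": {"commands": [[0,0,0.4,0,0,0],[0,0,0.25,0,0,0],[0,0,0.1,0,0,0],[0,0,0.03,0,0,0],[0,0,0,0,0,0],[0,0,0,0,0,0]]}}

```text
time: 38.88
tool_pos: [0.6315, 0.0972, 0.008]
ee_rot: [3.141, -0.0, 1.494]
wrist_force: [-0.1, -0.4, -2.2]
width: 0.0491
finger_force: 30.0
```

>>> {"fn": "drive_tool", "kwargs": {"commands": [[0,0,0,0,0,0],[0,0,0,0,0,0],[0,0,0,0,0,0],[0,0,-0.3,0,0,0],[0,0,-0.7,0,0,0],[0,0,-1,0,0,0],[0.8,0,-1,0,0,0],[-0.8,0,-1,0,0,0],[-1,0,0,0,0,0],[-1,0,0,0,0,0],[-1,0,0,0,0,0],[-1,0,0,0,0,0],[-1,0,0,0,0,0],[-1,0,0,0,0,0],[-1,0,0,0,0,0],[0,0,0,0,0,0],[0,0,0,0,0,0]], "gripper": 0.3}}

```text
time: 41.0
tool_pos: [0.6097, -0.1815, 0.1681]
ee_rot: [3.141, -0.0, 1.494]
wrist_force: [0.3, 0.3, -0.2]
width: 0.066
finger_force: 0.0
```

Run:
```python
from h import *
s=snapshot("top"); cv2.imwrite("pics/end.png",cv2.resize(s["image"][100:330,100:480],None,fx=2.1,fy=2.1,interpolation=2))
c=cloud(s)
for n,x,y,r,h in[("stem",.3556,.259,.06,.041),("base",.438,.302,.04,.039),("cup",.444,.206,.025,.033),("block",.638,.193,.055,.048),("insert",.63,.097,.03,.025)]:
    d=np.hypot(c[...,0]-x,c[...,1]-y); p=c[(d<r)&(c[...,2]>h-.006)]
    print(n,len(p),(p.mean(0)*1000).round(1),"z",np.percentile(p[:,2]*1000,[5,50,95]).round(1),"want",h*1000)
```

```text
stem 1006 [353.8 259.4  41.2] z [37.8 41.2 44.7] want 41.0
base 678 [436.7 304.8  39.2] z [35.5 39.3 42.6] want 39.0
cup 91 [443.3 207.8  32. ] z [27.6 32.2 35.9] want 33.0
block 1075 [635.8 193.8  47.9] z [44.2 47.9 51.5] want 48.0
insert 370 [629.9  98.3  25. ] z [21.  24.9 28.6] want 25.0
```

View pics/end.png

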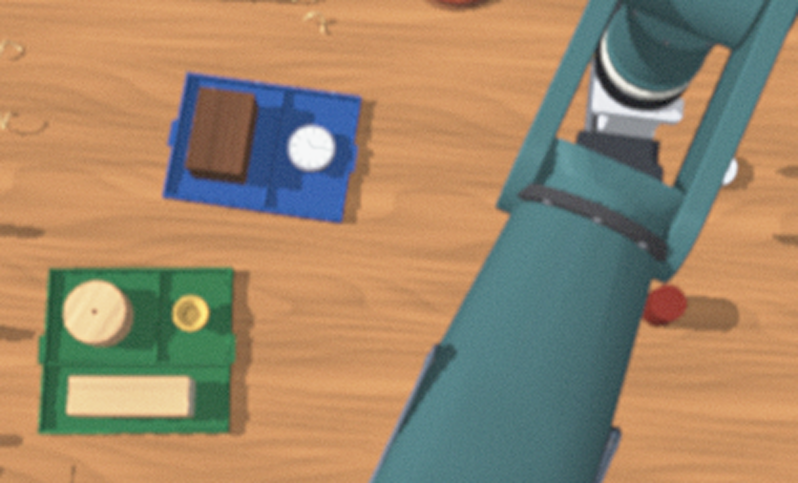

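All five pieces are in their compartments at the right heights, and the stopper and tealight haven't moved. Handing in.

```bash
python3 -c "
from bench import close_job
print(close_job())"
```

```text
the job is handed in; nothing more can be done
None
```

Both kits are made up in the order asked and handed in at about 41 s: the final top view shows all five pieces flat in their compartments, with the red stopper blank and the tealight cup left alone.

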